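Empty the gate tray of vial inserts into its catch pan

TASK

On the fume-hood bench stands a steel tipping tray with a hinged end gate (not the plain four-walled tray of stoppers near it), holding three aluminium vial inserts above a catch pan. Lower its gate all the way, then lift the tray by its rear handle so that the inserts slide out over the gate into the catch pan, and let the tray back down level. Leave the inserts to slide by themselves without touching them.

Things in the scene. Friction and masses are not known exactly. Their poses are not given: they have to be found in the camera images.
- pan_in (a point): centre of the inner floor of the steel catch pan, 11 mm above the bench. Pan 135 mm long (x), 130 mm wide (y), 3 mm walls, rims 63 mm and far (+x) wall 88 mm above the bench, fixed to the station's white base plate. Axes: x level, from the tray's handle end through its gate end to the pan; y across; z up: the station's axes, which never tip
- hinge (a point): middle of the hinge line (along y) that the tray's pivot and the gate share, 100 mm above the bench, 72.5 mm towards -x of the pan's middle; it stays put, axes as the pan's. The tray's floor top is at this height; the level tray reaches 140 mm towards -x, 108 mm wide, walls 45 mm high, 4 mm thick. Two 10 mm posts stand beside the hinge at y +-61 mm, 12 mm higher
- handle (a point): centre of the tray's rear handle, a round steel bar 10 mm thick, 84 mm long along y, at the end opposite the gate. With the tray level it is 185 mm towards -x of the hinge line and 30 mm above it, 40 mm of free space between bar and rear wall. It moves and tips with the tray; the bar can turn in the fingers
- tab (a point): middle of the inner face of the gate's upright tab, a steel tongue 60 mm wide (y), 35 mm high and 4 mm thick that stands above the middle of the gate, so from 45 to 80 mm above the hinge line with the gate shut; this point is 62.5 mm from the hinge line along the gate and turns with it. Nothing stands above the tray walls behind it, so it can be pushed outwards (+x) from the tray's side and then down
- gate (a joint): angle of the end gate, a steel plate 98 mm wide and 45 mm high hinged along its lower edge at the end of the tray's floor: 0 upright and shut (starts up to 0.2 ajar), opening outwards and down to 1.57, a stop, level with the floor as a chute over the pan. Friction holds it where it is left; 1 to 2 N moves it. Over 20 N on the lowered gate may tip the tray
- tray (a joint): tipping angle of the tray about the hinge line: 0 level on its rest, growing as the handle is raised, stop at 0.9. It takes 5 to 7 N at the handle and sinks back slowly to level when let go. The inserts slide out at about 0.3 to 0.45; 0.7 surely empties it
- insert_a: bright aluminium vial insert, a short plain cylinder 28 mm in diameter and 20 mm high with a dark bore mark on one end, 30 g, standing on the tray's floor at the start; origin at its centre, z along its axis
- insert_b: bright aluminium vial insert, a short plain cylinder 28 mm in diameter and 20 mm high with a dark bore mark on one end, 30 g, standing on the tray's floor at the start; origin at its centre, z along its axis
- insert_c: bright aluminium vial insert, a short plain cylinder 28 mm in diameter and 20 mm high with a dark bore mark on one end, 30 g, standing on the tray's floor at the start; origin at its centre, z along its axis

How it is judged:
By the outcome, as a careful person would: the job done as asked, in the order asked, and still so for the second after the job is handed in, with the robot touching nothing.
It also fails if it takes over 59 s, if anything falls off the work surface, if the arm or the gripper's body presses on something with over 40 N, if the wrist force passes 120 N, or if a joint passes its speed limit or range.

ROBOT

A 7-joint arm with a two-finger parallel gripper is mounted at the origin on the work surface. World frame = base frame: x ahead of the robot, y to its left, z up, the work surface at z = 0. Lengths are in m, angles in rad, forces in N, time in s.
With the tool pointing down it reaches from about 0.425 to 0.875 m from the base axis. Payload 4.7 kg.
Tool frame: the origin (TCP) lies at the centre of the arm's flange, where the gripper is bolted on; the fingertips stand 182 mm ahead of it and the grasp point (between the pads) lies ahead of it (ctrl.hold_point_z is the z of the grasp point in the tool frame, in m); z points along the fingers, y is the direction in which the jaws open and shut (so a half turn about z gives the same grasp; the last joint's range is limited). The gripper opens to 87 mm and grips with 3 to 60 N. Pads are 19 mm wide; open, the fingers measure 117 mm over their backs; the gripper's body (75 mm by 190 mm) begins 51 mm behind the grasp point.
Start: joints at [1.282, 0.321, -0.07, 1.45, 0.023, 1.371, -0.057], TCP at [0.194, -0.62, 0.405] pointing down, gripper open.
Joint ranges: [-2.86, 2.86], [-0.3, 2.09], [-1.38, 1.24], [0.06, 2.45], [-1.56, 4.7], [0.09, 2.05], [-2.69, 2.69]. Speed limits (rad/s): [2.57, 2.57, 3.14, 3.14, 3.14, 3.14, 3.14].

INTERFACE

Orientations are given as a rotation vector (axis times angle).
In Python, from bench import get_state, imaging, workorder, ctrl gives the robot as it stands.
- The arm moves only by the tool step_arm, never from a script. Its argument "increments" is a list of rows, each an object of numbers: "claw": the opening, from 0 (shut) to 1 (fully open); "tx", "ty", "tz": the shift along the tool's x, y, z in m; "spin": the turn about the tool's z in degrees. A call has 1 to 8 rows; each row is the pose to reach, as a shift and turn from the pose commanded when the call began, along the tool's axes at that moment; what a row does not reach only later rows make up. A row lasts 1/12 s, in which the tool goes at most 41.7 mm and 7.16 degrees, less where a joint would pass 70% of its speed; a pose out of reach is approached as far as the arm can. A call with a gripper value outside its range is refused whole. The fingers move at their own pace and stop on an object; "force" is the grip in N (left out, the last holds). Time passes only in rows, so rows that repeat a pose let the fingers close. It gives the time, the measured TCP pose, the force and the opening at its end, in the units of the state.
- get_state(): the state, without advancing time (a new reading comes with each control period).
- imaging.get_image(name): name is "scene" or "top"; returns the picture (480x640x3 uint8, blue, green, red); there is no depth.
- imaging.camera_params(name): a dict with "intrinsics" (3x3 intrinsics, pixels), "camera_from_world" (4x4, takes a point from world to camera coordinates). Camera axes: x right, y down, z forward; pixel columns grow to the right and rows downward; lengths in m; the calibration is good to about 2 mm. A picture is of the moment at which its call begins. camera_params takes no time and is no camera call.
- workorder.close_job(): hands the job in, once; it reports no verdict.
The state is a dict: "time": time; "joint_positions": joint angles; "qd": joint speeds; "joint_torque": joint torques, N m; "position": TCP position; "tool_rot": TCP orientation; "ft_force": force on the tool from outside, world axes, zero at the start; "torque": the same for the moment, N m; "grip_width": opening from 0.0 (shut) to 1.0 (fully open).
Only numpy, scipy, OpenCV 4.12 (cv2) and the standard library are available. Lean on these libraries where they do the work, as an engineer would, in place of code of your own. Each camera call takes 0.05 s, during which the arm holds its last target. There are 200 camera calls.

## Working session

There is one attempt and no reset: what is moved stays moved. The work goes in short steps, Python scripts to look and compute and a tool call to move; the robot and the scene stay as the last step left them, time stands still between calls to the robot, and variables do not carry over. Pictures are saved under pics/ and viewed, on a budget of 10 in all, crops included, one or two more only if the job needs it, and the job is handed in when it is done.

Besides the shell and the picture viewer there is one more tool, called after "Emit:" as name(argument=value, ...) on one line, values as JSON. step_arm: Moves the arm, as the interface text tells. Its arguments: {"type":"object","properties":{"increments":{"type":"array"},"force":{"type":"number"}},"required":["increments"]}

```bash
ls; mkdir -p pics
python3 - <<'E'
from bench import get_state, imaging, workorder, ctrl
import cv2,numpy as np
print(get_state()); print(ctrl.hold_point_z)
a=imaging.get_image("scene");b=imaging.get_image("top")
cv2.imwrite("pics/s0.png",a);cv2.imwrite("pics/t0.png",b)
for n in("scene","top"):print(imaging.camera_params(n))
E
```

```text
pics
{'time': 0.0, 'joint_positions': array([ 1.28208242,  0.32183321, -0.07004984,  1.4516923 ,  0.02258886,
        1.37078542, -0.0569329 ]), 'qd': array([ 0.00092729, -0.00089584, -0.00048129,  0.00156263,  0.00153121,
        0.00104014, -0.00086469]), 'joint_torque': array([-2.76991696e-04, -4.91295326e+01, -4.04038550e-01, -3.12532139e+01,
       -6.40063081e-02,  4.35277924e-02,  1.67556700e-04]), 'position': array([ 0.19372526, -0.62024286,  0.40364558]), 'tool_rot': array([-3.10379024e+00, -4.73500389e-01,  6.10156656e-04]), 'ft_force': array([ 0.20991769, -0.36471896, -1.44745698]), 'torque': array([-0.01990096,  0.04200149, -0.00143553]), 'grip_width': 0.9996492241706162}
0.1635
{'intrinsics': array([[556.34198676,   0.        , 316.88395975],
       [  0.        , 556.34198676, 244.94950627],
       [  0.        ,   0.        ,   1.        ]]), 'camera_from_world': array([[ 0.76378698,  0.64532831,  0.0134473 , -0.39711553],
       [ 0.56569106, -0.65920778, -0.49541773, -0.28024327],
       [-0.31084252,  0.38600062, -0.86855077,  1.15677889],
       [ 0.        ,  0.        ,  0.        ,  1.        ]])}
{'intrinsics': array([[530.6093707 ,   0.        , 311.27615272],
       [  0.        , 530.6093707 , 247.25171432],
       [  0.        ,   0.        ,   1.        ]]), 'camera_from_world': array([[ 0.00788206, -0.99989087, -0.01249512, -0.01691753],
       [-0.98171866, -0.0053612 , -0.19026227,  0.56402665],
       [ 0.19017452,  0.01376635, -0.98165378,  1.00301526],
       [ 0.        ,  0.        ,  0.        ,  1.        ]])}
```

View pics/s0.png

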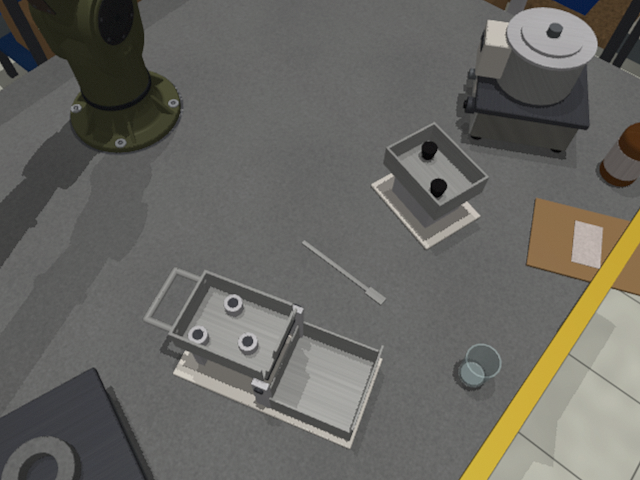

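View pics/t0.png

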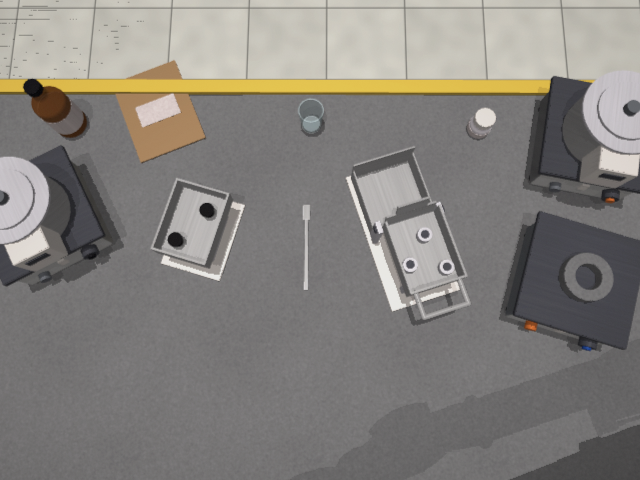

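Both pictures show the tray station. In the top view the pan is at about (390,185), the posts are near (377,229) and (437,205), and the handle bar runs from about (420,316) to (467,305). I'll enlarge this area to get accurate pixels.

Run:
```python
import cv2,numpy as np
t=cv2.imread("pics/t0.png")[140:330,340:480]; s=cv2.imread("pics/s0.png")[260:450,140:390]
T=cv2.resize(t,None,fx=3,fy=3,interpolation=cv2.INTER_CUBIC)
S=cv2.resize(s,None,fx=3,fy=3,interpolation=cv2.INTER_CUBIC)
for im,x0,y0 in((T,340,140),(S,140,260)):
    for x in range(0,im.shape[1],60): cv2.putText(im,str(x0+x//3),(x,10),0,.35,(0,255,255)); cv2.line(im,(x,12),(x,20),(0,255,255))
    for y in range(30,im.shape[0],60): cv2.putText(im,str(y0+y//3),(0,y),0,.35,(0,255,255)); cv2.line(im,(24,y),(32,y),(0,255,255))
cv2.imwrite("pics/t0c.png",T);cv2.imwrite("pics/s0c.png",S)
```

```text
(no output)
```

View pics/t0c.png

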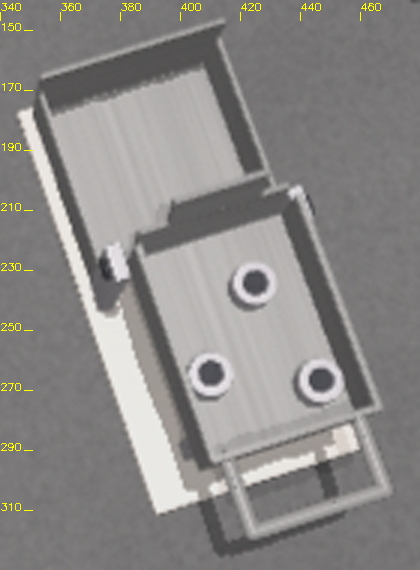

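View pics/s0c.png

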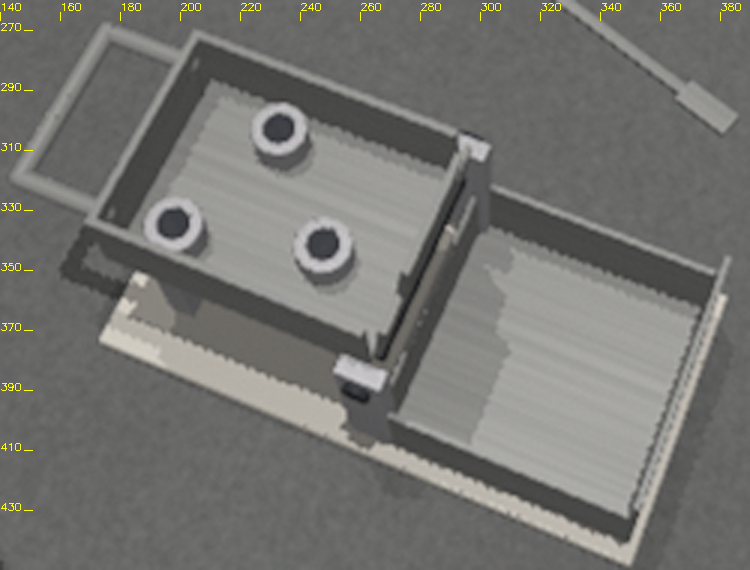

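```bash
cat > h.py <<'E'
import numpy as np
from bench import imaging
def ray(n,px,z):
    p=imaging.camera_params(n);K=p["intrinsics"];M=p["camera_from_world"];R,t=M[:3,:3],M[:3,3]
    c=-R.T@t; d=R.T@np.linalg.solve(K,[px[0],px[1],1]); return c+d*(z-c[2])/d[2]
E
python3 - <<'E'
from h import *
o={"top":(340,140),"scene":(140,260)}
D=[("top",(250,529),-185,42,.13),("top",(386,488),-185,-42,.13),("scene",(107,32),-185,42,.13),("scene",(20,177),-185,-42,.13),
("top",(208,462),-140,54,.145),("top",(381,408),-140,-54,.145),("scene",(197,32),-140,54,.145),("scene",(88,221),-140,-54,.145),
("top",(40,80),140,65,.088),("top",(222,22),140,-65,.088),("scene",(728,258),140,65,.088),
("top",(117,258),0,61,.112),("top",(298,195),0,-61,.112),("scene",(474,148),0,61,.112),("scene",(360,372),0,-61,.112)]
P=np.array([ray(n,(o[n][0]+p[0]/3,o[n][1]+p[1]/3),z)[:2] for n,p,_,_,z in D]);Q=np.array([d[2:4] for d in D])/1e3
def fit(P,Q):
    a,b=P-P.mean(0),Q-Q.mean(0); H=b.T@a; th=np.arctan2(H[0,1]-H[1,0],H[0,0]+H[1,1])
    R=np.array([[np.cos(th),-np.sin(th)],[np.sin(th),np.cos(th)]]);return th,R,P.mean(0)-R@Q.mean(0)
for sel in ("top","scene",None):
    m=[sel in(None,d[0]) for d in D]; th,R,t=fit(P[m],Q[m]); print(sel,th,t)
    if sel is None: print((((P-t)@R)-Q)*1e3)
print("handle",R@[-.185,0]+t,"tab",R@[0,0]+t, "pan",R@[.0725,0]+t)
E
```

```text
top 0.31876796957160614 [ 0.61200669 -0.19936869]
scene 0.3123379710752659 [ 0.61457269 -0.19842465]
None 0.3155426674811534 [ 0.61320853 -0.1988958 ]
[[-0.21302542 -0.05464107]
 [-1.92820904 -2.08673017]
 [ 0.73727573 -0.02916681]
 [ 0.72853603  0.668934  ]
 [-0.42379361  1.27146868]
 [-1.33250103  0.18046285]
 [ 2.67659815 -0.86906176]
 [ 2.10335174  1.91507951]
 [-5.71107558 -0.3470702 ]
 [-4.44892633  1.7490432 ]
 [-1.34566363 -0.55608205]
 [-0.0076997  -0.95194862]
 [ 3.75315786 -1.56647445]
 [ 5.10761403  0.23391174]
 [ 0.3043608   0.44227516]]
handle [ 0.43734233 -0.2563073 ] tab [ 0.61320853 -0.1988958 ] pan [ 0.68212907 -0.17639671]
```

```bash
cat >> h.py <<'E'
from bench import get_state
from scipy.spatial.transform import Rotation as Ro
HN=np.array([.6130,-.1990]);YAW=.3155
def st(x,y): c,s=np.cos(YAW),np.sin(YAW); return HN+[c*x-s*y,s*x+c*y]
def now():
    s=get_state();R=Ro.from_rotvec(s["tool_rot"]).as_matrix();p=s["position"];d=p[:2]-HN;c,sn=np.cos(YAW),np.sin(YAW)
    print("t%.2f"%s["time"],"p",p.round(4),"station x,y mm",(np.array([c*d[0]+sn*d[1],-sn*d[0]+c*d[1]])*1e3).round(1),"tip z %.4f"%(p[2]-.182),
     "yaw deg %.2f"%np.degrees(np.arctan2(R[1,0],R[0,0])),"tilt",(R[:,2]).round(4),"F",s["ft_force"].round(1),"q",s["joint_positions"].round(2),"g %.3f"%s["grip_width"]); return s,R,p
def go(x,y,tipz):
    s,R,p=now(); w=np.r_[st(x,y),tipz+.182]; print("move tool axes mm",(R.T@(w-p)*1e3).round(1))
E
python3 - <<'E'
from h import *
# ring height: two-view
def tri(a,b):
    L=[];r=[]
    for n,px in(("top",a),("scene",b)):
        p0,p1=ray(n,px,0),ray(n,px,.3);d=(p1-p0)/np.linalg.norm(p1-p0);A=np.eye(3)-np.outer(d,d);L.append(A);r.append(A@p0)
    return np.linalg.solve(sum(L),sum(r))
print("ring",tri((588,277),(42,472)),"block corner",tri((541,213),(96,370)))
go(-22,0,.30)
E
```

```text
ring [ 0.50009387 -0.51890689  0.11922156] block corner [ 0.55957011 -0.37222443  0.32354047]
t0.10 p [ 0.1938 -0.6203  0.4037] station x,y mm [-529.3 -270.4] tip z 0.2217 yaw deg 17.35 tilt [-6.0e-04  1.6e-03 -1.0e+00] F [-0.6  0.8 -0.4] q [ 1.28  0.32 -0.07  1.45  0.02  1.37 -0.06] g 0.998
move tool axes mm [-2.14725e+04  2.00000e-01 -7.64000e+01]
```

```bash
sed -i 's/^def st(x,y):/def st(x,y): x,y=x\/1e3,y\/1e3;/' h.py; python3 -c "
from h import *
go(-22,0,.24)"
```

```text
t0.10 p [ 0.1938 -0.6203  0.4037] station x,y mm [-529.3 -270.4] tip z 0.2217 yaw deg 17.35 tilt [-6.0e-04  1.6e-03 -1.0e+00] F [-0.6  0.8 -0.4] q [ 1.28  0.32 -0.07  1.45  0.02  1.37 -0.06] g 0.998
move tool axes mm [ 503.8 -276.8  -17.8]
```

Emit:
step_arm(increments=[{"claw": 0, "tx": 0.504, "ty": -0.277, "tz": -0.018, "spin": -0.7}, {"claw": 0, "tx": 0.504, "ty": -0.277, "tz": -0.018, "spin": -0.7}, {"claw": 0, "tx": 0.504, "ty": -0.277, "tz": -0.018, "spin": -0.7}, {"claw": 0, "tx": 0.504, "ty": -0.277, "tz": -0.018, "spin": -0.7}, {"claw": 0, "tx": 0.504, "ty": -0.277, "tz": -0.018, "spin": -0.7}, {"claw": 0, "tx": 0.504, "ty": -0.277, "tz": -0.018, "spin": -0.7}, {"claw": 0, "tx": 0.504, "ty": -0.277, "tz": -0.018, "spin": -0.7}, {"claw": 0, "tx": 0.504, "ty": -0.277, "tz": -0.018, "spin": -0.7}], force=20)

```text
time: 0.77
position: [0.4256, -0.3784, 0.415]
tool_rot: [-3.103, -0.493, 0.001]
ft_force: [-0.4, -1.1, 0.8]
grip_width: 0.478
```

```bash
python3 -c "
from h import *
go(-22,0,.24)"
```

```text
t0.77 p [ 0.4256 -0.3784  0.415 ] station x,y mm [-233.8 -112.4] tip z 0.2330 yaw deg 18.04 tilt [-4.e-04 -1.e-04 -1.e+00] F [-0.4 -1.1  0.8] q [ 0.93  0.16 -0.28  1.63  0.05  1.36 -0.61] g 0.478
move tool axes mm [ 211.8 -112.5   -7.1]
```

Emit:
step_arm(increments=[{"claw": 0, "tx": 0.21, "ty": -0.111, "tz": -0.007}, {"claw": 0, "tx": 0.21, "ty": -0.111, "tz": -0.007}, {"claw": 0, "tx": 0.21, "ty": -0.111, "tz": -0.007}, {"claw": 0, "tx": 0.21, "ty": -0.111, "tz": -0.007}, {"claw": 0, "tx": 0.21, "ty": -0.111, "tz": -0.007}, {"claw": 0, "tx": 0.21, "ty": -0.111, "tz": -0.007}, {"claw": 0, "tx": 0.21, "ty": -0.111, "tz": -0.007}, {"claw": 0, "tx": 0.21, "ty": -0.111, "tz": -0.007}])

```text
invalid input at $.increments[0]: expected keys claw, tx, ty, tz, spin
```

```bash
python3 -c "
from h import *
go(-22,0,.16)"
```

```text
t0.77 p [ 0.4256 -0.3784  0.415 ] station x,y mm [-233.8 -112.4] tip z 0.2330 yaw deg 18.04 tilt [-4.e-04 -1.e-04 -1.e+00] F [-0.4 -1.1  0.8] q [ 0.93  0.16 -0.28  1.63  0.05  1.36 -0.61] g 0.478
move tool axes mm [ 211.8 -112.5   72.9]
```

Emit:
step_arm(increments=[{"claw": 0, "tx": 0.21, "ty": -0.111, "tz": -0.007, "spin": 0}, {"claw": 0, "tx": 0.21, "ty": -0.111, "tz": -0.007, "spin": 0}, {"claw": 0, "tx": 0.21, "ty": -0.111, "tz": -0.007, "spin": 0}, {"claw": 0, "tx": 0.21, "ty": -0.111, "tz": -0.007, "spin": 0}, {"claw": 0, "tx": 0.21, "ty": -0.111, "tz": -0.007, "spin": 0}, {"claw": 0, "tx": 0.21, "ty": -0.111, "tz": -0.007, "spin": 0}, {"claw": 0, "tx": 0.21, "ty": -0.111, "tz": -0.007, "spin": 0}, {"claw": 0, "tx": 0.21, "ty": -0.111, "tz": -0.007, "spin": 0}])

```text
time: 1.43
position: [0.591, -0.2071, 0.4214]
tool_rot: [-3.1, -0.5, 0.001]
ft_force: [-0.6, -0.5, 0.0]
grip_width: 0.008
```

```bash
python3 -c "
from h import *
go(-22,0,.16)"
```

```text
t1.43 p [ 0.591  -0.2071  0.4214] station x,y mm [-23.4  -0.8] tip z 0.2394 yaw deg 18.33 tilt [-8.0e-04  1.2e-03 -1.0e+00] F [-0.6 -0.5  0. ] q [ 0.64  0.29 -0.43  1.48  0.12  1.4  -1.04] g 0.008
move tool axes mm [ 1.4 -0.7 79.4]
```

Emit:
step_arm(increments=[{"claw": 0, "tx": 0, "ty": 0, "tz": 0.04, "spin": 0.2}, {"claw": 0, "tx": 0, "ty": 0, "tz": 0.079, "spin": 0.2}, {"claw": 0, "tx": 0.006, "ty": 0, "tz": 0.079, "spin": 0.2}, {"claw": 0, "tx": 0.016, "ty": 0, "tz": 0.079, "spin": 0.2}, {"claw": 0, "tx": 0.025, "ty": 0, "tz": 0.08, "spin": 0.2}, {"claw": 0, "tx": 0.032, "ty": 0, "tz": 0.082, "spin": 0.2}, {"claw": 0, "tx": 0.04, "ty": 0, "tz": 0.085, "spin": 0.2}, {"claw": 0, "tx": 0.048, "ty": 0, "tz": 0.09, "spin": 0.2}])

```text
time: 2.1
position: [0.6372, -0.1947, 0.3345]
tool_rot: [3.102, 0.487, 0.006]
ft_force: [-0.4, -0.7, 0.9]
grip_width: 0.005
```

```bash
python3 -c "
from h import *
from bench import imaging
import cv2
go(24.4,0,.1495)
a=imaging.get_image('scene')[230:430,180:380]
b=imaging.get_image('top')[140:340,340:480]
cv2.imwrite('pics/m1.png',cv2.resize(np.hstack([a,b]),None,fx=2.3,fy=2.3,interpolation=2))"
```

```text
t2.10 p [ 0.6372 -0.1947  0.3345] station x,y mm [24.4 -3.4] tip z 0.1525 yaw deg 17.84 tilt [ 0.0041 -0.0015 -1.    ] F [-0.4 -0.7  0.9] q [ 0.58  0.42 -0.42  1.49  0.18  1.26 -1.12] g 0.005
move tool axes mm [ 0.  -3.4  3. ]
```

View pics/m1.png

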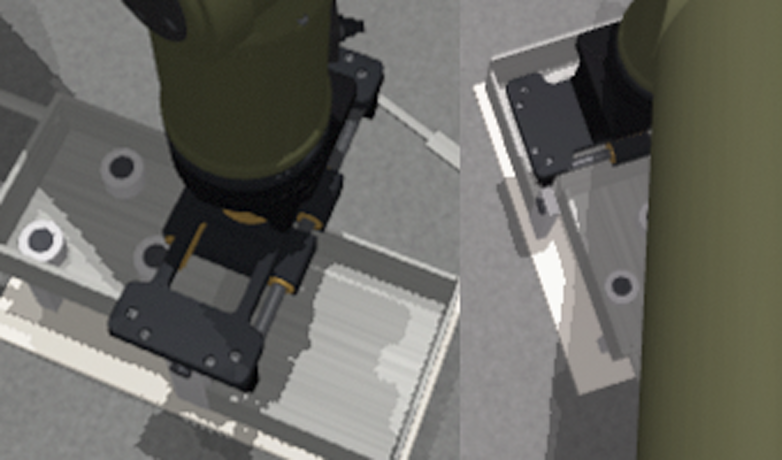

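Emit:
step_arm(increments=[{"claw": 0, "tx": 0.007, "ty": -0.001, "tz": 0.0055, "spin": 0}, {"claw": 0, "tx": 0.013, "ty": -0.002, "tz": 0.012, "spin": 0}, {"claw": 0, "tx": 0.018, "ty": -0.002, "tz": 0.0195, "spin": 0}, {"claw": 0, "tx": 0.022, "ty": -0.002, "tz": 0.028, "spin": 0}, {"claw": 0, "tx": 0.0245, "ty": -0.002, "tz": 0.036, "spin": 0}, {"claw": 0, "tx": 0.0255, "ty": -0.002, "tz": 0.042, "spin": 0}, {"claw": 0, "tx": 0.026, "ty": -0.002, "tz": 0.045, "spin": 0}, {"claw": 0, "tx": 0.026, "ty": -0.002, "tz": 0.045, "spin": 0}])

```text
time: 2.87
position: [0.6593, -0.1847, 0.2857]
tool_rot: [-3.102, -0.488, 0.003]
ft_force: [-0.0, -0.8, 0.5]
grip_width: 0.001
```

```bash
python3 -c "
from h import *
go(50,0,.1)"
```

```text
t2.87 p [ 0.6593 -0.1847  0.2857] station x,y mm [48.5 -0.8] tip z 0.1037 yaw deg 17.86 tilt [-2.3e-03  7.0e-04 -1.0e+00] F [-0.  -0.8  0.5] q [ 0.54  0.5  -0.41  1.48  0.21  1.2  -1.16] g 0.001
move tool axes mm [ 1.5 -0.8  3.7]
```

Emit:
step_arm(increments=[{"claw": 0, "tx": 0, "ty": 0, "tz": 0.002, "spin": 0}, {"claw": 0, "tx": 0, "ty": 0, "tz": 0.004, "spin": 0}, {"claw": 0, "tx": 0, "ty": 0, "tz": 0.004, "spin": 0}, {"claw": 0, "tx": 0, "ty": 0, "tz": 0.004, "spin": 0}])

```text
time: 3.2
position: [0.6596, -0.185, 0.2834]
tool_rot: [3.103, 0.487, 0.0]
ft_force: [-0.4, 0.0, 0.8]
grip_width: -0.001
```

Emit:
step_arm(increments=[{"claw": 0, "tx": 0, "ty": 0, "tz": 0.001, "spin": 0}, {"claw": 0, "tx": 0, "ty": 0, "tz": 0.002, "spin": 0}, {"claw": 0, "tx": 0, "ty": 0, "tz": 0.002, "spin": 0}])

```text
time: 3.45
position: [0.6597, -0.1849, 0.2826]
tool_rot: [3.103, 0.487, 0.001]
ft_force: [-2.4, -0.2, 5.7]
grip_width: 0.008
```

Emit:
step_arm(increments=[{"claw": 0, "tx": 0, "ty": 0, "tz": 0.001, "spin": 0}, {"claw": 0, "tx": 0, "ty": 0, "tz": 0.001, "spin": 0}, {"claw": 0, "tx": 0, "ty": 0, "tz": 0.001, "spin": 0}])

```text
time: 3.7
position: [0.6597, -0.1849, 0.2825]
tool_rot: [3.102, 0.487, 0.001]
ft_force: [-3.3, 1.0, 11.0]
grip_width: 0.002
```

Emit:
step_arm(increments=[{"claw": 0, "tx": 0, "ty": 0, "tz": -0.04, "spin": 0}, {"claw": 0, "tx": 0, "ty": 0, "tz": -0.08, "spin": 0}, {"claw": 0, "tx": 0, "ty": 0, "tz": -0.12, "spin": 0}, {"claw": 0, "tx": -0.02, "ty": 0, "tz": -0.15, "spin": -6}, {"claw": 0, "tx": -0.06, "ty": 0, "tz": -0.15, "spin": -13}, {"claw": 0, "tx": -0.1, "ty": 0, "tz": -0.15, "spin": -20}, {"claw": 0.3, "tx": -0.14, "ty": 0, "tz": -0.15, "spin": -27}, {"claw": 0.5, "tx": -0.18, "ty": 0, "tz": -0.15, "spin": -34}])

```text
time: 4.37
position: [0.4883, -0.2398, 0.4303]
tool_rot: [2.825, 1.373, -0.0]
ft_force: [-0.1, -0.5, -0.1]
grip_width: 0.082
```

```bash
python3 -c "
from h import *
go(-186,0,.24)"
```

```text
t4.37 p [ 0.4883 -0.2398  0.4303] station x,y mm [-1.313e+02 -1.000e-01] tip z 0.2483 yaw deg 51.85 tilt [ 1.e-04 -7.e-04 -1.e+00] F [-0.1 -0.5 -0.1] q [ 0.84  0.11 -0.47  1.66  0.05  1.38 -0.3 ] g 0.082
move tool axes mm [-45.4 -30.5   8.3]
```

Emit:
step_arm(increments=[{"claw": 0.7, "tx": -0.045, "ty": -0.03, "tz": 0.008, "spin": -56.2}, {"claw": 0.7, "tx": -0.045, "ty": -0.03, "tz": 0.008, "spin": -56.2}, {"claw": 0.7, "tx": -0.045, "ty": -0.03, "tz": 0.008, "spin": -56.2}, {"claw": 0.7, "tx": -0.045, "ty": -0.03, "tz": 0.008, "spin": -56.2}, {"claw": 0.7, "tx": -0.045, "ty": -0.03, "tz": 0.008, "spin": -56.2}, {"claw": 0.7, "tx": -0.045, "ty": -0.03, "tz": 0.008, "spin": -56.2}, {"claw": 0.7, "tx": -0.045, "ty": -0.03, "tz": 0.008, "spin": -56.2}, {"claw": 0.7, "tx": -0.045, "ty": -0.03, "tz": 0.008, "spin": -56.2}])

```text
time: 5.03
position: [0.4386, -0.2559, 0.4224]
tool_rot: [1.845, 2.542, -0.0]
ft_force: [0.3, -0.8, -0.5]
grip_width: 0.656
```

```bash
python3 -c "
from h import *
from bench import imaging
import cv2
go(-185,0,.1115)
a=imaging.get_image('scene')[220:420,130:390]
b=imaging.get_image('top')[140:340,340:480]
cv2.imwrite('pics/m2.png',cv2.resize(np.hstack([a,b]),None,fx=2,fy=2,interpolation=2))"
```

```text
t5.03 p [ 0.4386 -0.2559  0.4224] station x,y mm [-183.4   -0. ] tip z 0.2404 yaw deg 108.06 tilt [ 3.e-04 -6.e-04 -1.e+00] F [ 0.3 -0.8 -0.5] q [ 0.92  0.03 -0.46  1.76  0.01  1.36  0.78] g 0.656
move tool axes mm [ 1.000e-01 -1.600e+00  1.289e+02]
```

View pics/m2.png

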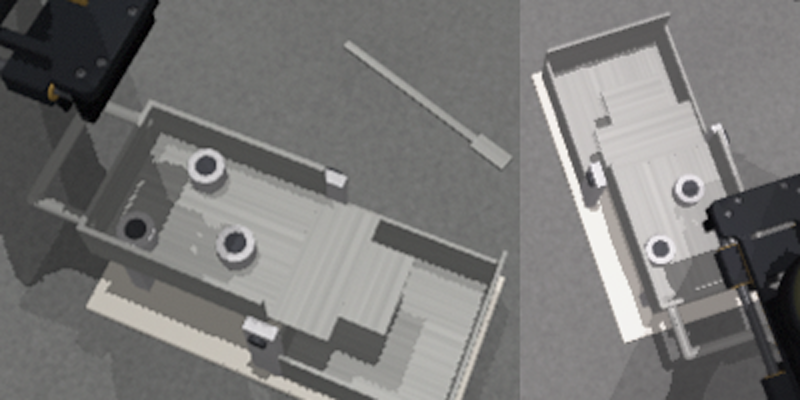

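The gate now lies level as a chute over the pan, and the inserts haven't moved. The bar is below the gripper, so I'll narrow the jaws to clear the rear wall and then descend.

Emit:
step_arm(increments=[{"claw": 0.45, "tx": 0, "ty": -0.0015, "tz": 0.03, "spin": 0}, {"claw": 0.45, "tx": 0, "ty": -0.0015, "tz": 0.05, "spin": 0}, {"claw": 0.45, "tx": 0, "ty": -0.0015, "tz": 0.06, "spin": 0}, {"claw": 0.45, "tx": 0, "ty": -0.0015, "tz": 0.08, "spin": 0}, {"claw": 0.45, "tx": 0, "ty": -0.0015, "tz": 0.1, "spin": 0}, {"claw": 0.45, "tx": 0, "ty": -0.0015, "tz": 0.12, "spin": 0}, {"claw": 0.45, "tx": 0, "ty": -0.0015, "tz": 0.129, "spin": 0}, {"claw": 0.45, "tx": 0, "ty": -0.0015, "tz": 0.129, "spin": 0}])

```text
time: 5.8
position: [0.4366, -0.2562, 0.2915]
tool_rot: [-1.853, -2.533, 0.0]
ft_force: [-0.9, 0.4, 0.9]
grip_width: 0.454
```

```bash
python3 -c "
from h import *
from bench import imaging
import cv2
go(-185,0,.1115)
a=imaging.get_image('scene')[220:420,130:390]
cv2.imwrite('pics/m3.png',cv2.resize(a,None,fx=3,fy=3,interpolation=2))"
```

```text
t5.80 p [ 0.4366 -0.2562  0.2915] station x,y mm [-185.4    0.4] tip z 0.1095 yaw deg 107.63 tilt [-0.0031  0.0022 -1.    ] F [-0.9  0.4  0.9] q [ 0.91  0.13 -0.46  1.93  0.07  1.1   0.73] g 0.454
move tool axes mm [-0.4  0.4 -2. ]
```

View pics/m3.png

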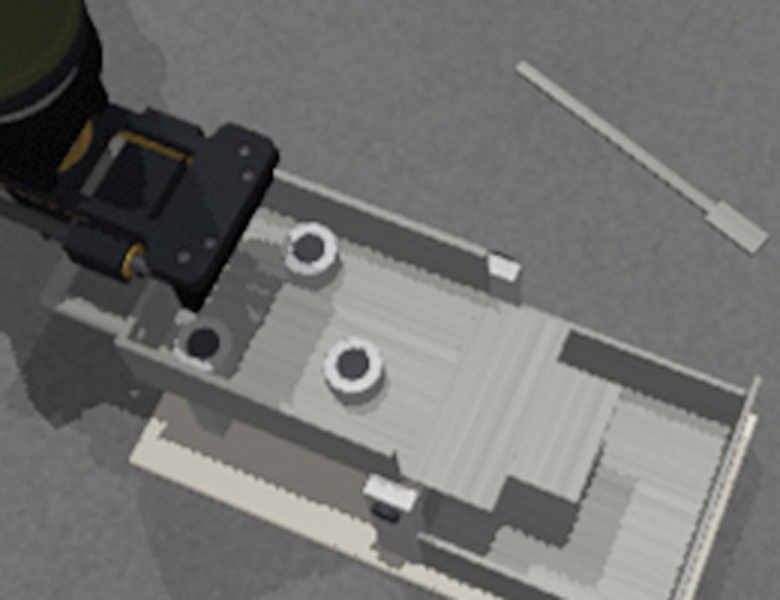

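The gripper straddles the bar with no contact force, and the tray is still level. I'll close the jaws.

Emit:
step_arm(increments=[{"claw": 0, "tx": 0, "ty": 0, "tz": 0, "spin": 0}, {"claw": 0, "tx": 0, "ty": 0, "tz": 0, "spin": 0}, {"claw": 0, "tx": 0, "ty": 0, "tz": 0, "spin": 0}, {"claw": 0, "tx": 0, "ty": 0, "tz": 0, "spin": 0}, {"claw": 0, "tx": 0, "ty": 0, "tz": 0, "spin": 0}, {"claw": 0, "tx": 0, "ty": 0, "tz": 0, "spin": 0}, {"claw": 0, "tx": 0, "ty": 0, "tz": 0, "spin": 0}], force=25)

```text
time: 6.43
position: [0.437, -0.2568, 0.2936]
tool_rot: [-1.853, -2.536, 0.002]
ft_force: [-2.8, -0.2, 4.1]
grip_width: 0.107
```

```bash
python3 -c "
from h import *
now()
r=np.hypot(185,30);a0=np.arctan2(30,185)
for a in np.arange(.1,.81,.05):print('%.2f'%a,'dx %.1f dz %.1f'%(185-r*np.cos(a0+a),r*np.sin(a0+a)-30))"
```

```text
t6.43 p [ 0.437  -0.2568  0.2936] station x,y mm [-185.3   -0.4] tip z 0.1116 yaw deg 107.69 tilt [-9.e-04 -7.e-04 -1.e+00] F [-2.8 -0.2  4.1] q [ 0.91  0.13 -0.46  1.92  0.07  1.1   0.73] g 0.107
0.10 dx 3.9 dz 18.3
0.15 dx 6.6 dz 27.3
0.20 dx 9.6 dz 36.2
0.25 dx 13.2 dz 44.8
0.30 dx 17.1 dz 53.3
0.35 dx 21.5 dz 61.6
0.40 dx 26.3 dz 69.7
0.45 dx 31.5 dz 77.5
0.50 dx 37.0 dz 85.0
0.55 dx 43.0 dz 92.3
0.60 dx 49.3 dz 99.2
0.65 dx 55.9 dz 105.8
0.70 dx 62.8 dz 112.1
0.75 dx 70.1 dz 118.1
0.80 dx 77.6 dz 123.6
```

Emit:
step_arm(increments=[{"claw": 0, "tx": 0, "ty": 0.0017, "tz": -0.009, "spin": 0}, {"claw": 0, "tx": 0, "ty": 0.004, "tz": -0.018, "spin": 0}, {"claw": 0, "tx": 0, "ty": 0.0066, "tz": -0.027, "spin": 0}, {"claw": 0, "tx": 0, "ty": 0.0096, "tz": -0.036, "spin": 0}, {"claw": 0, "tx": 0, "ty": 0.0114, "tz": -0.0405, "spin": 0}, {"claw": 0, "tx": 0, "ty": 0.0132, "tz": -0.045, "spin": 0}, {"claw": 0, "tx": 0, "ty": 0.0151, "tz": -0.049, "spin": 0}, {"claw": 0, "tx": 0, "ty": 0.0171, "tz": -0.0535, "spin": 0}])

```text
time: 7.1
position: [0.4529, -0.2517, 0.3471]
tool_rot: [-1.853, -2.535, 0.003]
ft_force: [-3.4, -3.4, -5.1]
grip_width: 0.105
```

```bash
python3 -c "
from h import *
now()"
```

```text
t7.10 p [ 0.4529 -0.2517  0.3471] station x,y mm [-168.5   -0.4] tip z 0.1651 yaw deg 107.68 tilt [-2.5e-03 -5.0e-04 -1.0e+00] F [-3.4 -3.4 -5.1] q [ 0.9   0.11 -0.47  1.84  0.05  1.21  0.72] g 0.105
```

Emit:
step_arm(increments=[{"claw": 0, "tx": 0, "ty": 0.0022, "tz": -0.0042, "spin": 0}, {"claw": 0, "tx": 0, "ty": 0.0044, "tz": -0.0083, "spin": 0}, {"claw": 0, "tx": 0, "ty": 0.0068, "tz": -0.0124, "spin": 0}, {"claw": 0, "tx": 0, "ty": 0.0092, "tz": -0.0164, "spin": 0}, {"claw": 0, "tx": 0, "ty": 0.0118, "tz": -0.0203, "spin": 0}, {"claw": 0, "tx": 0, "ty": 0.0144, "tz": -0.0242, "spin": 0}, {"claw": 0, "tx": 0, "ty": 0.0171, "tz": -0.028, "spin": 0}, {"claw": 0, "tx": 0, "ty": 0.0199, "tz": -0.0317, "spin": 0}])

```text
time: 7.77
position: [0.4714, -0.2457, 0.3791]
tool_rot: [-1.852, -2.533, 0.005]
ft_force: [-5.9, -2.8, -1.9]
grip_width: 0.105
```

```bash
python3 -c "
from h import *
from bench import imaging
import cv2
now()
a=imaging.get_image('scene')[220:450,130:390]
cv2.imwrite('pics/m4.png',cv2.resize(a,None,fx=2.5,fy=2.5,interpolation=2))"
```

```text
t7.77 p [ 0.4714 -0.2457  0.3791] station x,y mm [-149.1   -0.5] tip z 0.1971 yaw deg 107.65 tilt [-4.2e-03 -6.0e-04 -1.0e+00] F [-5.9 -2.8 -1.9] q [ 0.88  0.11 -0.48  1.76  0.06  1.28  0.69] g 0.105
```

View pics/m4.png

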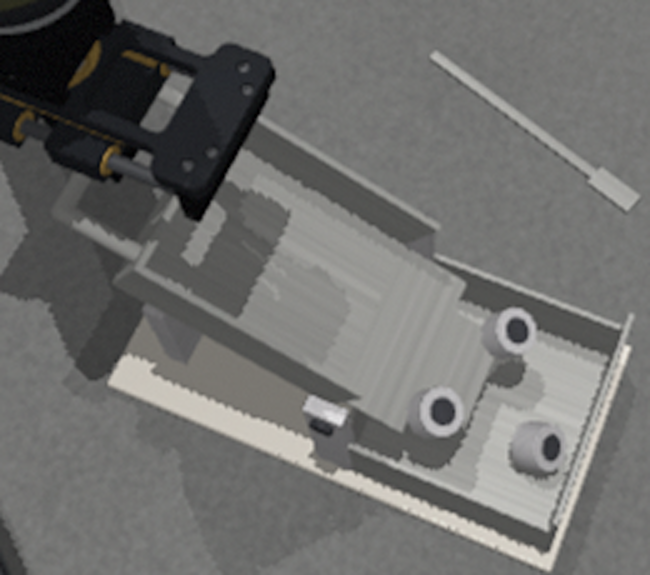

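At about 0.5 rad all three inserts have slid clear of the floor. One is in the pan at about (540,447) in the crop and the other two are leaving the gate. I'll hold here and then look again.

Emit:
step_arm(increments=[{"claw": 0, "tx": 0, "ty": 0, "tz": 0, "spin": 0}, {"claw": 0, "tx": 0, "ty": 0, "tz": 0, "spin": 0}, {"claw": 0, "tx": 0, "ty": 0, "tz": 0, "spin": 0}, {"claw": 0, "tx": 0, "ty": 0, "tz": 0, "spin": 0}, {"claw": 0, "tx": 0, "ty": 0, "tz": 0, "spin": 0}, {"claw": 0, "tx": 0, "ty": 0, "tz": 0, "spin": 0}, {"claw": 0, "tx": 0, "ty": 0, "tz": 0, "spin": 0}, {"claw": 0, "tx": 0, "ty": 0, "tz": 0, "spin": 0}])

```text
time: 8.48
position: [0.4717, -0.2455, 0.38]
tool_rot: [-1.853, -2.535, 0.004]
ft_force: [-6.4, -2.2, 2.9]
grip_width: 0.103
```

```bash
python3 -c "
from h import *
from bench import imaging
import cv2
now()
a=imaging.get_image('scene')[220:450,130:390]
cv2.imwrite('pics/m5.png',cv2.resize(a,None,fx=2.5,fy=2.5,interpolation=2))"
```

```text
t8.48 p [ 0.4717 -0.2455  0.38  ] station x,y mm [-148.7   -0.4] tip z 0.1980 yaw deg 107.67 tilt [-0.0027 -0.001  -1.    ] F [-6.4 -2.2  2.9] q [ 0.88  0.11 -0.48  1.76  0.06  1.28  0.69] g 0.103
```

View pics/m5.png

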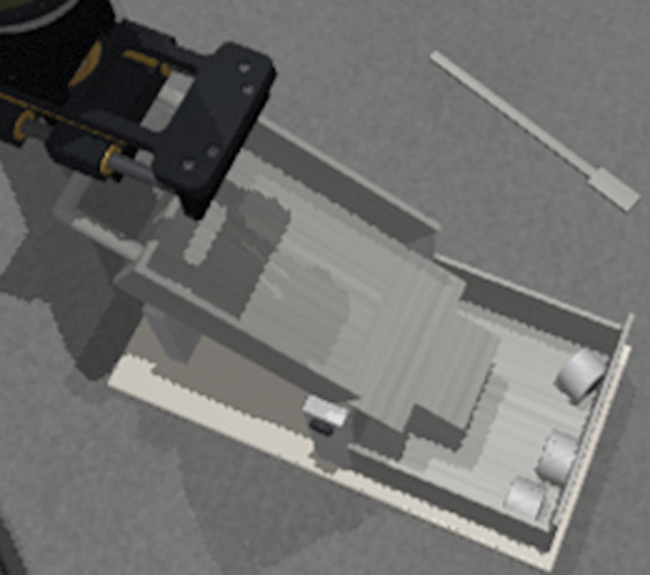

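All three inserts lie in the pan against the far wall, at crop pixels (580,375), (558,458) and (525,497), and the tray is empty. I'll lower it back along the same arc.

Emit:
step_arm(increments=[{"claw": 0, "tx": 0, "ty": -0.0055, "tz": 0.0075, "spin": 0}, {"claw": 0, "tx": 0, "ty": -0.0107, "tz": 0.0153, "spin": 0}, {"claw": 0, "tx": 0, "ty": -0.0155, "tz": 0.0234, "spin": 0}, {"claw": 0, "tx": 0, "ty": -0.0199, "tz": 0.0317, "spin": 0}, {"claw": 0, "tx": 0, "ty": -0.0238, "tz": 0.0402, "spin": 0}, {"claw": 0, "tx": 0, "ty": -0.0274, "tz": 0.0488, "spin": 0}, {"claw": 0, "tx": 0, "ty": -0.0304, "tz": 0.0577, "spin": 0}, {"claw": 0, "tx": 0, "ty": -0.0331, "tz": 0.0667, "spin": 0}])

```text
time: 9.2
position: [0.4408, -0.2555, 0.3131]
tool_rot: [1.853, 2.536, -0.002]
ft_force: [-4.9, -2.1, 1.4]
grip_width: 0.104
```

Emit:
step_arm(increments=[{"claw": 0, "tx": 0, "ty": -0.0013, "tz": 0.0045, "spin": 0}, {"claw": 0, "tx": 0, "ty": -0.0022, "tz": 0.009, "spin": 0}, {"claw": 0, "tx": 0, "ty": -0.0031, "tz": 0.0135, "spin": 0}, {"claw": 0, "tx": 0, "ty": -0.0039, "tz": 0.018, "spin": 0}, {"claw": 0, "tx": 0, "ty": -0.0039, "tz": 0.018, "spin": 0}, {"claw": 0, "tx": 0, "ty": -0.0039, "tz": 0.018, "spin": 0}])

```text
time: 9.7
position: [0.437, -0.2568, 0.2939]
tool_rot: [-1.853, -2.536, 0.002]
ft_force: [-3.0, -3.4, -4.1]
grip_width: 0.104
```

```bash
python3 -c "
from h import *
now()"
```

```text
t9.70 p [ 0.437  -0.2568  0.2939] station x,y mm [-185.2   -0.3] tip z 0.1119 yaw deg 107.70 tilt [-1.2e-03 -4.0e-04 -1.0e+00] F [-3.  -3.4 -4.1] q [ 0.91  0.13 -0.46  1.92  0.07  1.1   0.73] g 0.104
```

Emit:
step_arm(increments=[{"claw": 0.45, "tx": 0, "ty": 0, "tz": 0, "spin": 0}, {"claw": 0.45, "tx": 0, "ty": 0, "tz": 0, "spin": 0}, {"claw": 0.45, "tx": 0, "ty": 0, "tz": 0, "spin": 0}, {"claw": 0.45, "tx": 0, "ty": 0, "tz": 0, "spin": 0}, {"claw": 0.45, "tx": 0, "ty": 0, "tz": -0.02, "spin": 0}, {"claw": 0.45, "tx": 0, "ty": 0, "tz": -0.06, "spin": 0}, {"claw": 0.45, "tx": 0, "ty": 0, "tz": -0.1, "spin": 0}, {"claw": 0.45, "tx": 0, "ty": 0, "tz": -0.14, "spin": 0}])

```text
time: 10.37
position: [0.4375, -0.2556, 0.4357]
tool_rot: [1.851, 2.538, 0.001]
ft_force: [1.3, -1.3, -0.0]
grip_width: 0.443
```

Emit:
step_arm(increments=[{"claw": 0.45, "tx": 0, "ty": -0.04, "tz": -0.02, "spin": 0}, {"claw": 0.45, "tx": 0, "ty": -0.06, "tz": -0.02, "spin": 0}, {"claw": 0.45, "tx": 0, "ty": -0.06, "tz": -0.02, "spin": 0}, {"claw": 0.45, "tx": 0, "ty": -0.06, "tz": -0.02, "spin": 0}, {"claw": 0.45, "tx": 0, "ty": -0.06, "tz": -0.02, "spin": 0}, {"claw": 0.45, "tx": 0, "ty": -0.06, "tz": -0.02, "spin": 0}, {"claw": 0.45, "tx": 0, "ty": -0.06, "tz": -0.02, "spin": 0}, {"claw": 0.45, "tx": 0, "ty": -0.06, "tz": -0.02, "spin": 0}])

```text
time: 11.03
position: [0.3808, -0.2743, 0.4532]
tool_rot: [-1.85, -2.538, -0.001]
ft_force: [0.3, 0.0, -0.3]
grip_width: 0.448
```

```bash
python3 -c "
from h import *
from bench import imaging
import cv2
now()
a=imaging.get_image('scene');b=imaging.get_image('top')
cv2.imwrite('pics/s9.png',a)
a=a[235:455,130:390];b=b[135:330,340:480]
o=np.zeros((220,400,3),np.uint8);o[:,:260]=a;o[:195,260:]=b
cv2.imwrite('pics/m6.png',cv2.resize(o,None,fx=2,fy=2,interpolation=2))"
```

```text
t11.03 p [ 0.3808 -0.2743  0.4532] station x,y mm [-244.1    0.5] tip z 0.2712 yaw deg 107.80 tilt [-5.e-04  9.e-04 -1.e+00] F [ 0.3  0.  -0.3] q [ 0.99 -0.07 -0.4   1.79 -0.03  1.42  0.91] g 0.448
```

View pics/m6.png

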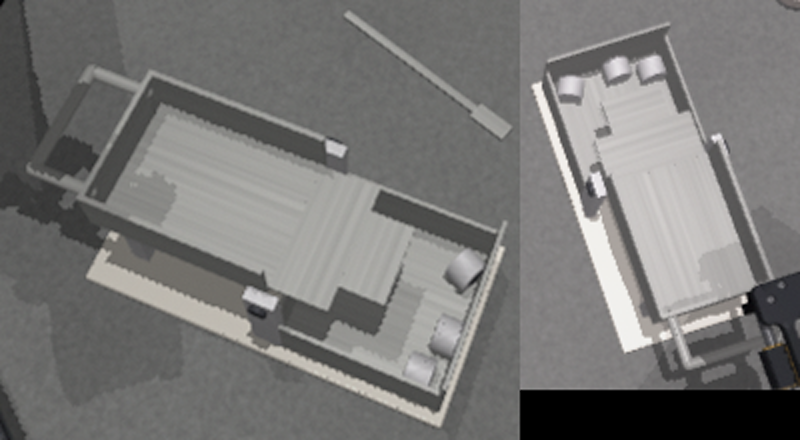

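The final picture shows the tray level: the handle corners are at scene pixels (175,269) and (145,320), within about 1 px of the start. The gate is down flush, all three inserts are in the pan, and the gripper is clear.

```bash
python3 -c "
from bench import workorder
print(workorder.close_job())"
```

```text
the job is handed in; nothing more can be done
None
```

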